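Start a run on the plate reader

TASK

Start a run on the plate reader by touch alone, with the closed fingertips: nothing is to be picked up. First press the white-barred end of the console's black rocker fully down to switch the power on, next push the reader's tray in until it is fully home, and only then press the green key right down, hold it down for two seconds and let it go. Do not press the red or the blue key, and leave everything else on the bench where it is.

Things in the scene. Friction and masses are not known exactly. Their poses are not given: they have to be found in the camera images.
- rocker_on (a point): the ON end of the power rocker: a black rocker 64 x 32 x 12 mm in a white frame on the console, with a white bar across its ON end. This point lies on the rocker's top face on that bar, 22 mm from the hinge. Off, this end stands up (point about 57 mm above the table); fully on, it has gone straight down about 10 mm (point about 47 mm above the table) and the other end stands up
- rocker (a joint): angle of the rocker (rad): 0 off (ON end up), 0.44 fully on (ON end down, against its stop). It stays where it is left (friction); about 1.5 N on the white bar moves it
- tray_front (a point): centre of the outer face of the white front block of the plate reader's tray: block 170 mm wide, 46 mm high (from 14 to 60 mm above the table), 32 mm deep, with a small blue mark on this face. Behind it a 24-well plate sits fixed on the tray, its top lower than the block's. The tray is pushed on this face, into the machine; home, the block's back meets the machine's front and its face stands 32 mm proud. It starts 60 to 110 mm out
- tray (a joint): how far the tray is out (m): 0 fully home against its stop, 0.12 fully out. It slides level, about 2 N of friction, and stays where it is left
- reader: the plate reader: white machine with a blue band, fixed. Origin at table height 32 mm before the middle of its front, exactly below the outer face of the tray's front block when that is home. Its x axis points level into the machine: the tray goes home along +x. Its y axis runs along the front. The low base (320 mm wide, 75 mm high, front face 32 mm behind the origin along x) has the tray slot; the tower (245 mm high) begins 140 mm behind the origin
- console: the control console: grey box 200 x 240 x 35 mm (x, y, z), fixed to the table, with the rocker, a dark display and a row of three keys. Origin: centre of its underside. In its frame the keys stand 60 mm apart in a row along y at x = -40 mm, the rocker's centre is at x = 45, y = 55 mm, its ON end towards +y, hinge along x
- start_top (a point): START: a spring push key on the console, green round cap 28 mm across in a black ring 44 mm across and 12 mm high; this point is the centre of the cap's top face, about 57 mm above the table and 10 mm above its ring. Which of the three places in the row this key has varies
- start (a joint): travel of the green START key (m): 0 released, 0.006 fully down; it starts to move at 1.2 N, needs 4 N to go fully down and springs back by itself
- eject_top (a point): EJECT, not to be pressed: a spring push key on the console, blue round cap 28 mm across in a black ring 44 mm across and 12 mm high; this point is the centre of the cap's top face, about 57 mm above the table and 10 mm above its ring. Which of the three places in the row this key has varies
- eject (a joint): travel of the blue EJECT key (m): 0 released, 0.006 fully down; it starts to move at 1.2 N, needs 4 N to go fully down and springs back by itself
- stop_top (a point): STOP, not to be pressed: a spring push key on the console, red round cap 28 mm across in a black ring 44 mm across and 12 mm high; this point is the centre of the cap's top face, about 57 mm above the table and 10 mm above its ring. Which of the three places in the row this key has varies
- stop (a joint): travel of the red STOP key (m): 0 released, 0.006 fully down; it starts to move at 1.2 N, needs 4 N to go fully down and springs back by itself
- green_cap: green screw cap, 33 mm across, 18 mm high; a loose thing, to be left alone. Origin: centre of its underside
- blue_carton: blue and white carton 55 x 65 x 60 mm; a loose thing, to be left alone. Origin: centre of its underside
- reagent_bottle: amber bottle, 50 mm across, 110 mm high; a loose thing, to be left alone. Origin: centre of its underside
- white_carton: open white carton 60 x 75 x 45 mm with a raised flap, 80 mm high in all; a loose thing, to be left alone. Origin: centre of its underside
- vial: amber vial with white cap, 24 mm across, 46 mm high; a loose thing, to be left alone. Origin: centre of its underside
- mouse: grey computer mouse 100 x 60 x 28 mm on a blue mat; a loose thing, to be left alone. Origin: centre of its underside

How it is judged:
On the way, in this order (a step that is already met when the one before it is completed fails the run):
1. the rocker is switched fully on (value of joint rocker above 0.36 rad), for 0.2 s.
2. the tray is pushed fully home (value of joint tray below 0.004 m and value of joint rocker above 0.36 rad), for 0.2 s.
3. the green key is held down, with power on and the tray home (all of step 2 and value of joint start above 0.004 m), for 1.7 s.
At the end, for the whole second after the job is handed in: Rocker on (over 0.36 rad), tray home (within 4 mm), all three keys released (within 1.5 mm) and every loose thing within 15 mm of where it began (all of step 2 and value of joint each of start, stop, eject below 0.0015 m and distance of each of green_cap, blue_carton, reagent_bottle, white_carton, vial, mouse from where it was at the start of the episode below 0.015 m); the robot touches nothing.
It fails at once if the red STOP key is pressed (over 2.5 mm) (value of joint stop above 0.0025 m).
It fails at once if the blue EJECT key is pressed (over 2.5 mm) (value of joint eject above 0.0025 m).
It fails at once if the green key is pressed (over 2.5 mm) before power is on and the tray is home (value of joint start above 0.0025 m and (value of joint tray above 0.006 m or value of joint rocker below 0.34 rad)).
It fails at once if a loose thing on the bench is lifted, carried or knocked (over 25 mm) (distance of any of green_cap, blue_carton, reagent_bottle, white_carton, vial, mouse from where it was at the start of the episode above 0.025 m).
It also fails if it takes over 48 s, if anything falls off the work surface, if the arm or the gripper's body presses on something with over 40 N, if the wrist force passes 120 N, or if a joint passes its speed limit or range.

ROBOT

A 7-joint arm with a two-finger parallel gripper is mounted at the origin on the work surface. World frame = base frame: x ahead of the robot, y to its left, z up, the work surface at z = 0. Lengths are in m, angles in rad, forces in N, time in s.
With the tool pointing down it reaches from about 0.4 to 0.875 m from the base axis. Payload 19.3 kg.
Tool frame: the origin (TCP) lies at the very end of the fingers, on their centre line; the grasp point (between the pads) lies 19 mm behind it; z points along the fingers, y is the line along which they close (so a half turn about z gives the same grasp; the last joint's range is limited). The gripper opens to 85 mm and grips with 20 to 120 N. Pads are 22 mm wide; open, the fingers measure 114 mm over their backs; the gripper's body (76 mm by 85 mm) begins 54 mm behind the grasp point. The pads swing forward as they close: fully open they stand 13 mm farther back than shut.
Start: joints at [-0.07, 0.521, -0.036, 1.599, 0.021, 1.021, -0.113], TCP at [0.625, -0, 0.231] pointing down, gripper open.
Joint ranges: [-2.91, 2.91], [-0.3, 2.13], [-1.5, 1.42], [0.17, 2.43], [-1.26, 4.41], [0.16, 1.93], [-2.52, 2.52]. Speed limits (rad/s): [1.89, 1.89, 2.39, 2.39, 3.01, 3.01, 3.01].

INTERFACE

Orientations are given as [roll, pitch, yaw] about the fixed x, y, z axes, in that order (R = Rz(yaw) Ry(pitch) Rx(roll)).
In Python, from workcell import bot gives the robot as it stands. The module is installed in compiled form; this text tells all that it offers.
- The arm moves only by the tool apply_moves, never from a script. Its arguments are lists of equal length, an entry for each row: "claw": the finger opening in m, from 0 to 0.0854; "xyz": the shift along the tool's x, y, z in m, a list of three; "twist": the turn, a rotation vector about the tool's x, y, z in rad, a list of three. A call has 1 to 20 rows; each row shifts and turns the commanded pose from where the row before left it, along the tool's axes as they then stand; what a row does not reach is not made up. A row lasts 1/10 s, in which the tool goes at most 50 mm and 8.59 degrees, less where a joint would pass 70% of its speed; a pose out of reach is approached as far as the arm can. A call with a gripper value outside its range is refused whole. The fingers move at their own pace and stop on an object; "force" is the grip in N (left out, the last holds). Time passes only in rows, so rows that do not move let the fingers close. It gives the time, the measured TCP pose, the force, the opening and the grip force at its end, in the units of the state.
- bot.observe(): the state, without advancing time (a new reading comes with each control period).
- bot.grab_frame(name): name is "scene" or "side" or "wrist"; returns a dict with "img" (480x640x3 uint8, red, green, blue), "vfov" (degrees; the focal length in pixels is half the picture's height over the tangent of half this angle, whatever the lens; pixels are square), "cx", "cy" (the principal point, pixels), "view" (4x4, takes a point from world to camera coordinates). Camera axes: x right, y up, looking along -z (the intrinsics and any distortion apply to the point x, -y, -z); pixel columns grow to the right and rows downward; lengths in m; the calibration is good to about 2 mm. A picture is of the moment at which its call begins. There is no depth.
- bot.job_done(): hands the job in; it is judged then, once.
Trained networks look in the newest picture that a camera, given by its name, has taken for a name from the list of things; names that differ only in an ending like _2 or _b are one class to them, and where a whole thing is asked for, a point or a joint stands for the part that bears it (a point fixed in the world has none). Each returns a list of dicts, best first, with "score" (0 to 1); they miss things now and then, are a little off and sometimes report something else, mostly with a low value. They report only what shows in the picture. A call takes as long as a camera call.
- bot.find_in(camera, query): "position" ([x, y, z] in m, in world coordinates, good to about 4 mm: the middle of the surface that is visible of it).
The state is a dict: "clock": time; "qpos": joint angles; "qd": joint speeds; "joint_efforts": joint torques, N m; "position": TCP position; "tool_rot": TCP orientation; "force": force on the tool from outside, world axes, zero at the start; "moment": the same for the moment, N m; "grip_width": finger opening in m; "finger_force": force on a finger pad.
Only numpy, scipy, OpenCV 4.12 (cv2) and the standard library are available. Lean on these libraries where they do the work, as an engineer would, in place of code of your own. Each camera call takes 0.05 s, during which the arm holds its last target. There are 200 camera calls.

## Working session

There is one attempt and no reset: what is moved stays moved. The work goes in short steps, Python scripts to look and compute and a tool call to move; the robot and the scene stay as the last step left them, time stands still between calls to the robot, and variables do not carry over. Pictures are saved under pics/ and viewed, at most 10 in all, crops included, and the job is handed in when it is done.

Besides the shell and the picture viewer there is one more tool, called by a JSON object that holds its "op" and its "data", one argument or row to a line. apply_moves: Moves the arm, as the interface text tells. Its arguments: {"type":"object","properties":{"claw":{"type":"array"},"xyz":{"type":"array"},"twist":{"type":"array"},"force":{"type":"number"}},"required":["claw","xyz","twist"]}

```bash
mkdir -p pics
python3 - <<'E'
from workcell import bot
import cv2,numpy as np
s=bot.observe(); print(s['clock'],s['position'],s['tool_rot'],s['force'],s['grip_width'])
for c in ['scene','side']:
    f=bot.grab_frame(c); cv2.imwrite(f'pics/{c}0.png',f['img'][:,:,::-1])
    print(c,f['vfov'],np.round(np.linalg.inv(f['view'])[:3,3],3))
    for q in ['rocker_on','tray_front','start_top','eject_top','stop_top','console','reader','green_cap','blue_carton','reagent_bottle','white_carton','vial','mouse']:
        r=bot.find_in(c,q)
        print(q,[(np.round(d['position'],3).tolist(),round(d['score'],2)) for d in r[:2]])
print(bot.observe()['clock'])
E
```

```text
0.0 [ 6.24661916e-01 -5.60263895e-05  2.30711885e-01] [-3.14043104e+00  9.13514289e-05  1.57077752e+00] [0.79749026 0.07283692 0.10740953] 0.08553618822847525
scene 57.23090234840512 [1.044 0.26  0.847]
rocker_on [([0.535, 0.306, 0.053], 0.68)]
tray_front [([0.605, -0.199, 0.043], 0.55)]
start_top [([0.454, 0.293, 0.057], 0.48)]
eject_top [([0.477, 0.18, 0.057], 0.46)]
stop_top [([0.467, 0.233, 0.055], 0.57)]
console [([0.532, 0.246, 0.036], 0.95), ([0.542, 0.307, 0.05], 0.18)]
reader [([0.586, -0.376, 0.073], 0.77), ([0.751, 0.216, 0.074], 0.5)]
green_cap [([0.402, -0.016, 0.017], 0.68)]
blue_carton [([0.766, -0.017, 0.058], 0.57)]
reagent_bottle [([0.749, 0.222, 0.076], 0.56), ([0.471, 0.235, 0.058], 0.36)]
white_carton [([0.75, 0.113, 0.007], 0.74), ([0.401, -0.014, 0.017], 0.29)]
vial [([0.442, 0.554, 0.034], 0.7), ([0.401, 0.039, 0.036], 0.64)]
mouse [([0.443, 0.556, 0.032], 0.78), ([0.604, -0.204, 0.042], 0.35)]
side 55.932455659674034 [ 0.486 -0.547  0.725]
rocker_on [([0.532, 0.299, 0.048], 0.85), ([0.451, 0.283, 0.057], 0.41)]
tray_front [([0.588, -0.202, 0.037], 0.85)]
start_top [([0.538, 0.296, 0.053], 0.63), ([0.587, -0.199, 0.042], 0.35)]
eject_top [([0.474, 0.17, 0.058], 0.45)]
stop_top [([0.464, 0.228, 0.061], 0.43)]
console [([0.514, 0.208, 0.037], 0.86)]
reader [([0.592, -0.274, 0.076], 0.69)]
green_cap [([0.392, -0.023, 0.019], 0.5)]
blue_carton [([0.757, -0.043, 0.063], 0.85)]
reagent_bottle []
white_carton [([0.774, 0.122, 0.03], 0.77)]
vial [([0.393, 0.025, 0.036], 0.72), ([0.429, 0.538, 0.03], 0.57)]
mouse [([0.429, 0.54, 0.029], 0.76)]
1.4
```

View pics/scene0.png

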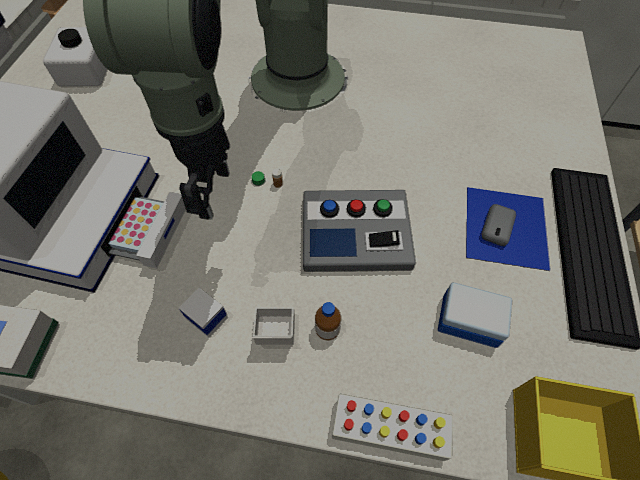

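View pics/side0.png

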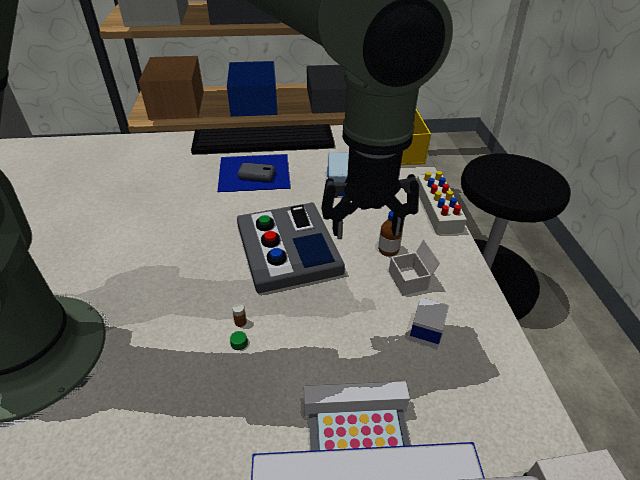

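```bash
cat > h.py <<'E'
from workcell import bot
import cv2,numpy as np
def K(f):
    F=240/np.tan(np.radians(f['vfov'])/2); return F
def ray(f,u,v):
    F=K(f); d=np.array([(u-f['cx'])/F,-(v-f['cy'])/F,-1.]); M=np.linalg.inv(f['view'])
    return M[:3,3],M[:3,:3]@d
def atz(f,u,v,z):
    o,d=ray(f,u,v); return o+d*(z-o[2])/d[2]
def proj(f,p):
    c=f['view'][:3,:3]@np.array(p)+f['view'][:3,3]; F=K(f); return f['cx']+F*c[0]/-c[2], f['cy']-F*c[1]/-c[2]
E
python3 - <<'E'
from h import *
for c,boxes in [('scene',dict(b=(330,208),r=(356,208),g=(383,207))),('side',dict(b=(277,256),r=(270,238),g=(265,222)))]:
    f=bot.grab_frame(c); im=f['img']; print(c,[k for k in f],f['cx'],f['cy'], {k:f[k] for k in f if k not in('img','view')})
    hsv=cv2.cvtColor(im,cv2.COLOR_RGB2HSV)
    for k,(u,v) in boxes.items():
        s=hsv[v-13:v+14,u-13:u+14].astype(int); hh,ss,vv=s[...,0],s[...,1],s[...,2]
        m=(ss>130)&(vv>40)&{'b':(hh>100)&(hh<130),'r':(hh<10)|(hh>170),'g':(hh>45)&(hh<85)}[k]
        ys,xs=np.nonzero(m); U,V=u-13+xs.mean(),v-13+ys.mean(); print(k,m.sum(),round(U,1),round(V,1),np.round(atz(f,U,V,.055),4))
    if c=='side':
        for p in [(305,387),(408,382)]: print('tray',np.round(atz(f,*p,.060),4))
    x0,y0=(100,170) if c=='scene' else (290,360)
    a=cv2.resize(im[y0:y0+110,x0:x0+130],None,fx=3,fy=3,interpolation=cv2.INTER_CUBIC)
    x0,y0=(300,180) if c=='scene' else (235,195)
    b=cv2.resize(im[y0:y0+110,x0:x0+130],None,fx=3,fy=3,interpolation=cv2.INTER_CUBIC)
    cv2.imwrite(f'pics/{c}_z.png',np.hstack([a,b])[:,:,::-1])
E
```

```text
scene ['img', 'vfov', 'cx', 'cy', 'view'] 322.2248621965889 238.38910719379035 {'vfov': 57.23090234840512, 'cx': 322.2248621965889, 'cy': 238.38910719379035}
b 126 329.1 205.4 [0.4759 0.1755 0.055 ]
r 132 356.0 205.3 [0.4646 0.2342 0.055 ]
g 119 382.9 204.9 [0.4525 0.2927 0.055 ]
side ['img', 'vfov', 'cx', 'cy', 'view'] 321.30333150073983 246.58311596884627 {'vfov': 55.932455659674034, 'cx': 321.30333150073983, 'cy': 246.58311596884627}
b 115 275.9 253.0 [0.4732 0.1732 0.055 ]
r 106 269.7 235.7 [0.4612 0.232  0.055 ]
g 84 264.1 219.6 [0.4494 0.2912 0.055 ]
tray [ 0.5096 -0.1563  0.06  ]
tray [ 0.6792 -0.1642  0.06  ]
```

View pics/scene_z.png

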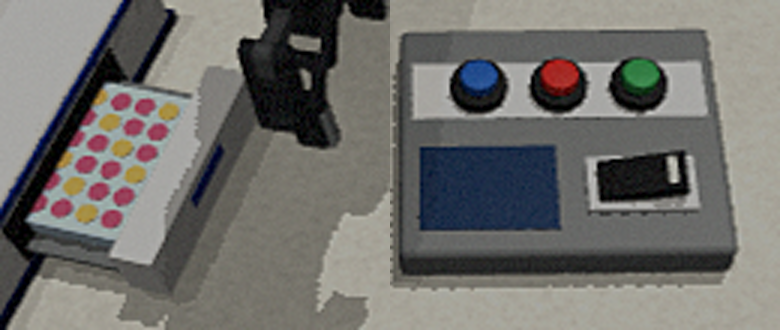

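View pics/side_z.png

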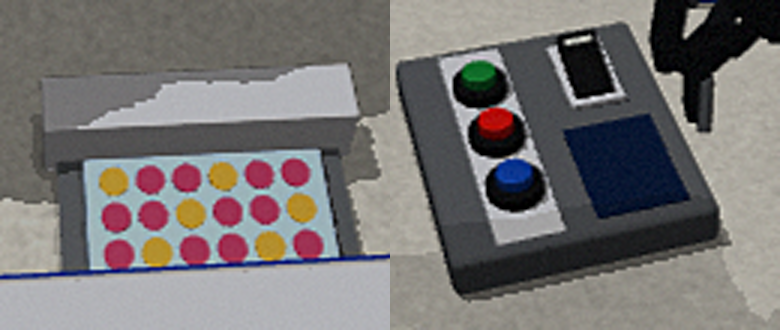

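Run:
```python
from h import *
f=bot.grab_frame('scene'); print('bar',np.round(atz(f,394.3,236.7,.057),4), proj(f,[.5313,.3252,.057]))
print('mark',np.round(atz(f,100+208/3,170+175/3,.045),4), 'rim', np.round(atz(f,100+250/3,170+75/3,.06),4),np.round(atz(f,100+155/3,170+265/3,.06),4))
f=bot.grab_frame('side'); print('bar',np.round(atz(f,297.3,208.3,.057),4),proj(f,[.5313,.3252,.057]))
print('front',np.round(atz(f,290,451.3,.075),4),np.round(atz(f,420,446,.075),4))
```

```text
bar [0.5324 0.3255 0.057 ] (np.float64(394.2182209144289), np.float64(236.2600315423316))
mark [ 0.5926 -0.1556  0.045 ] rim [ 0.511 -0.149  0.06 ] [ 0.6769 -0.157   0.06  ]
bar [0.53   0.3247 0.057 ] (np.float64(297.8313908156674), np.float64(208.14869669670244))
front [ 0.4796 -0.2641  0.075 ] [ 0.6664 -0.2757  0.075 ]
```

{"op": "apply_moves", "data": {
  "claw": [0, 0, 0, 0, 0, 0, 0, 0],
  "xyz": [
    [0.04, -0.01, 0],
    [0.04, -0.01, 0],
    [0.04, -0.01, 0],
    [0.04, -0.01, 0],
    [0.04, -0.01, 0.02],
    [0.04, -0.01, 0.02],
    [0.04, -0.01, 0.02],
    [0.035, -0.01, 0.02]
  ],
  "twist": [
    [0, 0, 0],
    [0, 0, 0],
    [0, 0, 0],
    [0, 0, 0],
    [0, 0, 0],
    [0, 0, 0],
    [0, 0, 0],
    [0, 0, 0]
  ]
}}

```text
clock: 2.4
position: [0.5443, 0.3171, 0.1506]
tool_rot: [3.141, -0.001, 1.571]
force: [0.3, 0.8, -0.3]
grip_width: 0.0002
finger_force: 0.0
```

{"op": "apply_moves", "data": {
  "claw": [0, 0, 0, 0, 0, 0],
  "xyz": [
    [0.012, -0.013, 0.02],
    [0, 0, 0.03],
    [0, 0, 0.03],
    [0, 0, 0.008],
    [0, 0, 0.005],
    [0, 0, 0.005]
  ],
  "twist": [
    [0, 0, 0],
    [0, 0, 0],
    [0, 0, 0],
    [0, 0, 0],
    [0, 0, 0],
    [0, 0, 0]
  ]
}}

```text
clock: 3.0
position: [0.5326, 0.3274, 0.0542]
tool_rot: [3.14, -0.001, 1.57]
force: [-0.8, 0.6, 1.8]
grip_width: 0.0002
finger_force: 0.9
```

{"op": "apply_moves", "data": {
  "claw": [0, 0, 0, 0, 0],
  "xyz": [
    [0, 0, 0.002],
    [0, 0, 0.002],
    [0, 0, 0.002],
    [0, 0, 0],
    [0, 0, 0]
  ],
  "twist": [
    [0, 0, 0],
    [0, 0, 0],
    [0, 0, 0],
    [0, 0, 0],
    [0, 0, 0]
  ]
}}

```text
clock: 3.5
position: [0.5325, 0.328, 0.0484]
tool_rot: [3.14, -0.002, 1.571]
force: [-3.2, 3.6, 10.5]
grip_width: -0.0002
finger_force: 5.9
```

{"op": "apply_moves", "data": {
  "claw": [0, 0, 0, 0, 0],
  "xyz": [
    [0, 0, 0.001],
    [0, 0, 0.001],
    [0, 0, 0],
    [0, 0, 0],
    [0, 0, 0]
  ],
  "twist": [
    [0, 0, 0],
    [0, 0, 0],
    [0, 0, 0],
    [0, 0, 0],
    [0, 0, 0]
  ]
}}

```text
clock: 4.0
position: [0.5327, 0.3281, 0.0478]
tool_rot: [3.139, -0.002, 1.571]
force: [-8.7, -1.3, 35.6]
grip_width: -0.0001
finger_force: 17.5
```

{"op": "apply_moves", "data": {
  "claw": [0, 0, 0, 0, 0, 0, 0, 0, 0, 0, 0, 0, 0, 0, 0],
  "xyz": [
    [0, 0, -0.02],
    [0, 0, -0.04],
    [0, 0, -0.04],
    [-0.04, 0.006, 0],
    [-0.04, 0.006, 0],
    [-0.04, 0.006, 0],
    [-0.04, 0.006, 0],
    [-0.04, 0.006, 0],
    [-0.04, 0.006, 0],
    [-0.04, 0.006, 0],
    [-0.04, 0.006, 0],
    [-0.04, 0.006, 0],
    [-0.04, 0.006, 0],
    [-0.03, 0, 0],
    [0, 0, 0]
  ],
  "twist": [
    [0, 0, 0],
    [0, 0, 0],
    [0, 0, 0],
    [0, 0, 0],
    [0, 0, 0],
    [0, 0, 0],
    [0, 0, 0],
    [0, 0, 0],
    [0, 0, 0],
    [0, 0, 0],
    [0, 0, 0],
    [0, 0, 0],
    [0, 0, 0],
    [0, 0, 0],
    [0, 0, 0]
  ]
}}

```text
clock: 5.5
position: [0.5913, -0.1086, 0.1454]
tool_rot: [-3.141, 0.002, 1.565]
force: [-0.5, -0.7, -0.0]
grip_width: -0.0002
finger_force: 0.0
```

Run:
```python
from h import *
f=bot.grab_frame('scene'); im=f['img']
o=cv2.imread('pics/scene0.png')[190:275,300:420]
n=im[190:275,300:420,::-1]
g=bot.grab_frame('side')['img'][190:275,230:350,::-1]
cv2.imwrite('pics/rk.png',cv2.resize(np.hstack([o,n,g]),None,fx=2.2,fy=2.2,interpolation=cv2.INTER_CUBIC))
print(bot.observe()['position'])
```

```text
[ 0.59172491 -0.10371755  0.14533277]
```

View pics/rk.png

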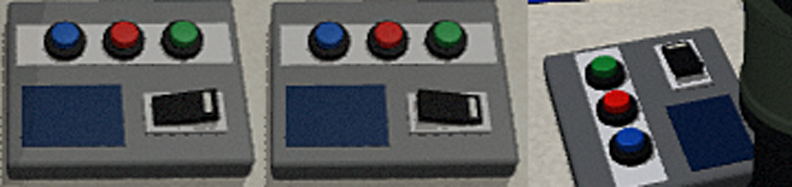

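The rocker has tipped: in the new picture the bar end is down and the other end is up. Next is the tray.

{"op": "apply_moves", "data": {
  "claw": [0, 0, 0, 0, 0, 0, 0, 0, 0, 0],
  "xyz": [
    [0, 0, 0.04],
    [0, 0, 0.04],
    [0, 0, 0.025],
    [-0.02, 0, 0],
    [-0.015, -0.001, 0],
    [-0.015, -0.001, 0],
    [-0.015, -0.001, 0],
    [-0.015, -0.001, 0],
    [-0.015, -0.001, 0],
    [0, 0, 0]
  ],
  "twist": [
    [0, 0, 0],
    [0, 0, 0],
    [0, 0, 0],
    [0, 0, 0],
    [0, 0, 0],
    [0, 0, 0],
    [0, 0, 0],
    [0, 0, 0],
    [0, 0, 0],
    [0, 0, 0]
  ]
}}

```text
clock: 6.6
position: [0.5864, -0.2013, 0.0406]
tool_rot: [3.142, 0.002, 1.568]
force: [-0.9, 0.8, -0.1]
grip_width: -0.0001
finger_force: 0.0
```

{"op": "apply_moves", "data": {
  "claw": [0, 0, 0, 0, 0, 0],
  "xyz": [
    [-0.008, 0, 0],
    [-0.005, 0, 0],
    [-0.004, 0, 0],
    [-0.003, 0, 0],
    [-0.003, 0, 0],
    [0, 0, 0]
  ],
  "twist": [
    [0, 0, 0],
    [0, 0, 0],
    [0, 0, 0],
    [0, 0, 0],
    [0, 0, 0],
    [0, 0, 0]
  ]
}}

```text
clock: 7.2
position: [0.5869, -0.2215, 0.0403]
tool_rot: [-3.142, 0.0, 1.571]
force: [0.1, 0.2, 0.8]
grip_width: 0.0001
finger_force: 0.0
```

{"op": "apply_moves", "data": {
  "claw": [0, 0, 0, 0, 0],
  "xyz": [
    [-0.003, 0, 0],
    [-0.003, 0, 0],
    [-0.003, 0, 0],
    [-0.002, 0, 0],
    [-0.002, 0, 0]
  ],
  "twist": [
    [0, 0, 0],
    [0, 0, 0],
    [0, 0, 0],
    [0, 0, 0],
    [0, 0, 0]
  ]
}}

```text
clock: 7.7
position: [0.5869, -0.2273, 0.0402]
tool_rot: [-3.139, -0.008, 1.575]
force: [-10.8, 43.9, 19.2]
grip_width: 0.0002
finger_force: 21.9
```

{"op": "apply_moves", "data": {
  "claw": [0, 0, 0, 0, 0, 0, 0, 0, 0, 0, 0, 0, 0, 0, 0, 0, 0, 0, 0],
  "xyz": [
    [0.002, 0, 0],
    [0, 0, 0],
    [0, 0, 0],
    [0.03, 0, 0],
    [0.03, 0, 0],
    [0, 0, -0.04],
    [0, 0, -0.04],
    [0, 0, -0.03],
    [0.04, -0.012, 0],
    [0.04, -0.012, 0],
    [0.04, -0.012, 0],
    [0.04, -0.012, 0],
    [0.04, -0.012, 0],
    [0.04, -0.012, 0],
    [0.04, -0.012, 0],
    [0.04, -0.012, 0],
    [0.04, -0.012, 0],
    [0.04, -0.012, 0],
    [0, 0, 0]
  ],
  "twist": [
    [0, 0, 0],
    [0, 0, 0],
    [0, 0, 0],
    [0, 0, 0],
    [0, 0, 0],
    [0, 0, 0],
    [0, 0, 0],
    [0, 0, 0],
    [0, 0, 0],
    [0, 0, 0],
    [0, 0, 0],
    [0, 0, 0],
    [0, 0, 0],
    [0, 0, 0],
    [0, 0, 0],
    [0, 0, 0],
    [0, 0, 0],
    [0, 0, 0],
    [0, 0, 0]
  ]
}}

```text
clock: 9.6
position: [0.4655, 0.2335, 0.1506]
tool_rot: [3.141, -0.003, 1.578]
force: [0.2, -0.3, 0.5]
grip_width: 0.0003
finger_force: 0.0
```

Run:
```python
from h import *
f=bot.grab_frame('scene'); im=f['img']
g=bot.grab_frame('side')['img']
print(bot.observe()['position'],bot.observe()['force'])
cv2.imwrite('pics/tr.png',cv2.resize(np.hstack([im[150:300,60:240],g[370:480,250:430].copy() if 0 else g[330:480,250:430]]),None,fx=2.2,fy=2.2)[:,:,::-1])
```

```text
[0.46709218 0.22850533 0.15039536] [ 0.82238344 -0.62879114  0.84440451]
```

View pics/tr.png

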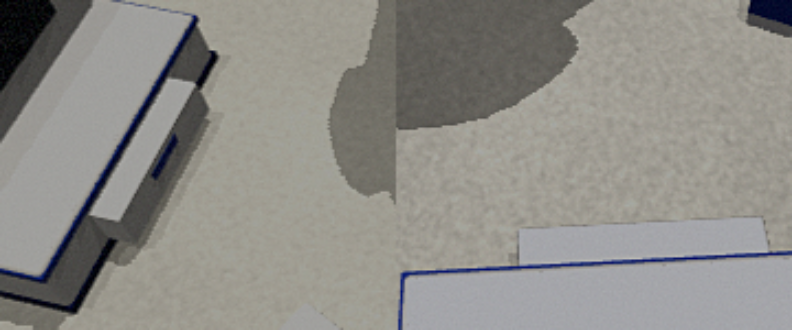

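The tray block is flush with the front of the reader, and the push ended on a hard stop. Next is the green key.

{"op": "apply_moves", "data": {
  "claw": [0, 0, 0, 0, 0, 0],
  "xyz": [
    [0.035, -0.008, 0],
    [0.0285, -0.008, 0],
    [0, 0, 0.03],
    [0, 0, 0.03],
    [0, 0, 0.022],
    [0, 0, 0]
  ],
  "twist": [
    [0, 0, 0],
    [0, 0, 0],
    [0, 0, 0],
    [0, 0, 0],
    [0, 0, 0],
    [0, 0, 0]
  ]
}}

```text
clock: 10.3
position: [0.4507, 0.2892, 0.0661]
tool_rot: [-3.139, 0.003, 1.569]
force: [0.3, 0.1, 0.7]
grip_width: -0.0001
finger_force: 0.0
```

{"op": "apply_moves", "data": {
  "claw": [0, 0, 0, 0, 0, 0, 0],
  "xyz": [
    [0.003, 0, 0.007],
    [0, 0, 0.003],
    [0, 0, 0.003],
    [0, 0, 0.002],
    [0, 0, 0.001],
    [0, 0, 0.001],
    [0, 0, 0]
  ],
  "twist": [
    [0, 0, 0],
    [0, 0, 0],
    [0, 0, 0],
    [0, 0, 0],
    [0, 0, 0],
    [0, 0, 0],
    [0, 0, 0]
  ]
}}

```text
clock: 11.0
position: [0.4514, 0.2946, 0.0515]
tool_rot: [3.141, -0.0, 1.571]
force: [2.0, 0.7, 3.0]
grip_width: 0.0001
finger_force: 1.8
```

{"op": "apply_moves", "data": {
  "claw": [0, 0, 0, 0, 0, 0],
  "xyz": [
    [0, 0, 0.001],
    [0, 0, 0.001],
    [0, 0, 0],
    [0, 0, 0],
    [0, 0, 0],
    [0, 0, 0]
  ],
  "twist": [
    [0, 0, 0],
    [0, 0, 0],
    [0, 0, 0],
    [0, 0, 0],
    [0, 0, 0],
    [0, 0, 0]
  ]
}}

```text
clock: 11.6
position: [0.4515, 0.2947, 0.0505]
tool_rot: [3.14, -0.001, 1.571]
force: [-3.0, -3.2, 29.6]
grip_width: 0.0001
finger_force: 14.8
```

{"op": "apply_moves", "data": {
  "claw": [0, 0, 0, 0, 0, 0, 0, 0, 0, 0, 0, 0, 0, 0, 0, 0, 0],
  "xyz": [
    [0, 0, 0],
    [0, 0, 0],
    [0, 0, 0],
    [0, 0, 0],
    [0, 0, 0],
    [0, 0, 0],
    [0, 0, 0],
    [0, 0, 0],
    [0, 0, 0],
    [0, 0, 0],
    [0, 0, 0],
    [0, 0, 0],
    [0, 0, 0],
    [0, 0, 0],
    [0, 0, 0],
    [0, 0, 0],
    [0, 0, 0]
  ],
  "twist": [
    [0, 0, 0],
    [0, 0, 0],
    [0, 0, 0],
    [0, 0, 0],
    [0, 0, 0],
    [0, 0, 0],
    [0, 0, 0],
    [0, 0, 0],
    [0, 0, 0],
    [0, 0, 0],
    [0, 0, 0],
    [0, 0, 0],
    [0, 0, 0],
    [0, 0, 0],
    [0, 0, 0],
    [0, 0, 0],
    [0, 0, 0]
  ]
}}

```text
clock: 13.3
position: [0.4515, 0.2947, 0.0506]
tool_rot: [3.14, -0.001, 1.571]
force: [-2.9, -4.0, 29.9]
grip_width: 0.0
finger_force: 14.8
```

{"op": "apply_moves", "data": {
  "claw": [0, 0, 0, 0, 0, 0],
  "xyz": [
    [0, 0, -0.02],
    [0, 0, -0.04],
    [0, 0, -0.04],
    [0, 0, -0.02],
    [0, 0, 0],
    [0, 0, 0]
  ],
  "twist": [
    [0, 0, 0],
    [0, 0, 0],
    [0, 0, 0],
    [0, 0, 0],
    [0, 0, 0],
    [0, 0, 0]
  ]
}}

```text
clock: 13.9
position: [0.4506, 0.2943, 0.169]
tool_rot: [-3.141, 0.0, 1.571]
force: [-0.3, -0.1, -0.6]
grip_width: 0.0001
finger_force: 0.0
```

Run:
```python
from h import *
cv2.imwrite('pics/end.png',bot.grab_frame('scene')['img'][:,:,::-1])
print(bot.observe()['position'])
```

```text
[0.45043274 0.29414196 0.16846149]
```

View pics/end.png

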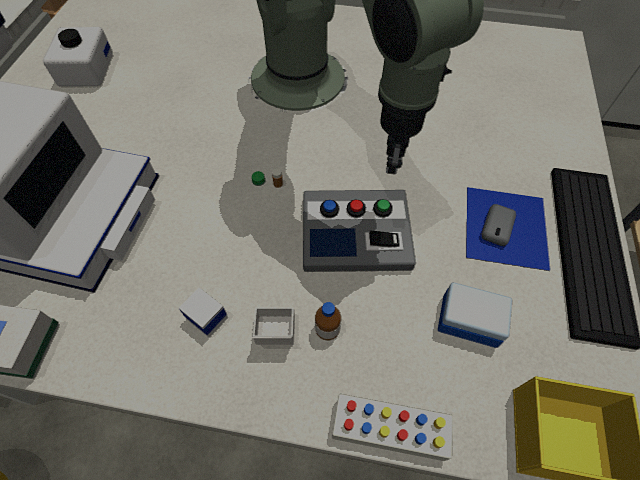

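The final picture shows the rocker on at (384,240), the tray home at (130,222), the keys released and the loose things where they started.

```bash
python3 -c "
from workcell import bot
print(bot.job_done())"
```

```text
the job is handed in; nothing more can be done
None
```

The job is handed in, with no verdict returned: I switched the rocker on, pushed the tray home to its stop, held the green key down for about 2 s and let it go, and the final picture shows nothing else on the bench moved.

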